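# Start a leak test and hold the test coupler home on a tilted nipple

## Task

Press the console's push button fully down and let it come back up to start the leak test. Then pick up the test coupler, press it squarely onto the tilted nipple of the metal block until it snaps over and sits fully home against the boss, and keep holding it down there against the spring: the program finishes with the gripper still holding and pressing it. Leave the bottle, the jar and the tip box standing where they are.

Things in the scene. Friction and masses are not known exactly. Their poses are not given: they have to be found in the camera images.
- console: Fixed off-white bench console, 120 (x) x 130 (y) x 55 mm high, grey top panel with a black display strip along its +x edge. Origin at the centre of its underside, z up. It carries the only push button. It can stand on the left, in the middle or on the right.
- start_button_top (a point): Centre of the top face of the round push button on the console, 15 mm towards the console's -x from its centre. White cap of 28 mm diameter standing in a grey ring of 44 mm diameter; the cap top is 73.5 mm above the table and 6 mm above the ring. Pressed straight down.
- start_button (a joint): Travel of the push button in m: 0 up, 0.006 fully down. A spring brings it back; 5 N holds it fully down.
- block: Fixed aluminium manifold block, 100 (x) x 90 (y) x 35 mm high, with brass plugs in its two y sides. Origin at the centre of its underside, z up. From its top rises a round boss of 36 mm diameter tilted 25 degrees from vertical, leaning towards the block's -x.
- nipple: Fixed steel nipple on the tilted boss. Origin: centre of the boss's flat end face, 60 mm above the table straight over the block's origin; z along the nipple's axis, away from the boss (25 degrees from vertical, leaning to the block's -x); y level. Stem of 13 mm diameter, 25 mm long, then a cone narrowing to 8 mm at 30 mm, then a sprung valve pin of 5 mm diameter out to 36 mm.
- nipple_tip (a point): End of the nipple's cone, on its axis 30 mm from the boss face.
- catch_a (a joint): Sprung catch ball on the nipple's +y side (its twin is at -y), 14 mm from the boss face, standing 2.5 mm out of the stem; value in m, 0 out, growing as it is pushed in. The balls snap out into the coupler's groove when its rim is about 6 mm from the face; getting over them takes about 10 N.
- valve_pin (a joint): How far the pin in the nipple's tip is pushed in, in m: 0 out, 0.005 when the coupler is fully home. Its spring pushes back with 6 N at 0 and 10 N at 0.005, so a coupler that is let go backs off by up to 5 mm, although the catch balls keep it on the nipple.
- coupler: Loose test coupler, about 0.22 kg, 70 mm tall, standing on the table mouth down. Origin: centre of the mouth's rim; z along its axis, mouth to dial. Steel sleeve, 30 mm diameter. The mouth is a funnel of 21 mm narrowing to a 15 mm bore at 3.5 mm; groove from 5.5 to 18 mm; then 15 mm bore ending at 31 mm. Any turn about its axis fits the nipple. Fully home the rim lies on the boss face.
- coupler_grip (a point): Point on the coupler's axis 46 mm from the rim, in its square black grip: 32 mm across the flats (faces along the coupler's x and y), from 34 to 60 mm. Above it a steel dial of 28 mm diameter up to 70 mm.
- reagent_bottle: Bystander: loose glass bottle with blue cap, 66 mm diameter, 135 mm tall. Origin at the centre of its underside.
- tip_box: Bystander: loose pipette tip box, blue base with a grey rack of white tips on top, 80 x 115 x 55 mm. Origin at the centre of its underside.
- sample_jar: Bystander: loose small clear jar with white lid, 50 mm diameter, 50 mm tall. Origin at the centre of its underside.
Things that resemble listed ones, but are neither listed nor needed, are in the scene too. Leave any green look-alike of the block alone.

How it is judged:
On the way, in this order (a step that is already met when the one before it is completed fails the run):
1. the push button is pressed fully down (value of joint start_button above 0.0052 m), for 0.05 s.
2. the push button is let back up (value of joint start_button below 0.001 m), for 0.1 s.
3. the coupler has snapped over the nipple and is pressed home (z of coupler in the frame of nipple below 0.002 m and distance between coupler and nipple below 0.0035 m and value of joint valve_pin above 0.003 m), for 0.2 s.
At the end, for the whole second after the job is handed in: Coupler rim within 2 mm of the boss face and 3.5 mm of its centre, axis within 0.08 rad of the nipple's, valve pin in more than 3 mm, coupler still, fingers bearing on it with over 3 N and the TCP within 30 mm of its grip's middle; push button up (under 1 mm) (all of step 3 and angle between the z axis of coupler and the z axis of nipple, either way round below 0.08 rad and contact force between the fingers and coupler above 3 N and linear speed of coupler below 0.02 m/s and value of joint start_button below 0.001 m and distance between the grasp point and coupler_grip below 0.03 m); the arm keeps its last pose, push and grip.
It fails at once if the reagent bottle is moved or tipped (distance of reagent_bottle from where it was at the start of the episode above 0.02 m or angle between reagent_bottle's own z axis and vertical above 0.4 rad).
It fails at once if the tip box is moved or tipped (distance of tip_box from where it was at the start of the episode above 0.02 m or angle between tip_box's own z axis and vertical above 0.4 rad).
It fails at once if the sample jar is moved or tipped (distance of sample_jar from where it was at the start of the episode above 0.02 m or angle between sample_jar's own z axis and vertical above 0.4 rad).
It also fails if it takes over 58 s, if anything falls off the work surface, if the arm or the gripper's body presses on something with over 40 N, if the wrist force passes 120 N, or if a joint passes its speed limit or range.

## Robot

A 7-joint arm with a two-finger parallel gripper is mounted at the origin on the work surface. World frame = base frame: x ahead of the robot, y to its left, z up, the work surface at z = 0. Lengths are in m, angles in rad, forces in N, time in s.
With the tool pointing down it reaches from about 0.4 to 0.9 m from the base axis. Payload 5.5 kg.
Tool frame: the origin (TCP) lies between the finger pads, 19 mm behind the fingertips; this is the grasp point; z points along the fingers, y is the line along which they close (so a half turn about z gives the same grasp; the last joint's range is limited). The gripper opens to 92 mm and grips with 3 to 60 N. Pads are 19 mm wide; open, the fingers measure 130 mm over their backs; the gripper's body (75 mm by 190 mm) begins 47 mm behind the grasp point.
Start: joints at [1.537, 0.501, -0.427, 1.55, 0.221, 1.138, -0.21], TCP at [0.19, -0.622, 0.246] pointing down, gripper open.
Joint ranges: [-2.88, 2.88], [-0.31, 2.03], [-1.54, 1.56], [0.2, 2.42], [-1.41, 4.55], [0.19, 2.02], [-2.57, 2.57]. Speed limits (rad/s): [2.57, 2.57, 3.14, 3.14, 3.14, 3.14, 3.14].

## Interface

Orientations are given as a unit quaternion [x, y, z, w].
In Python, from plant import state, capture, camera_info, job_done gives the robot as it stands. The module is installed in compiled form; this text tells all that it offers.
- The arm moves only by the shell command python3 -m crank 'ROWS' [FORCE]. ROWS is text: rows parted by semicolons, each of 5 numbers parted by spaces: the shift along the tool's x, y, z in cm, then the turn about the tool's z in degrees, then the closure, from -1 (fully open) to 1 (shut). In form: dx dy dz spin grip; .... A call has 1 to 10 rows; each row shifts and turns the commanded pose from where the row before left it, along the tool's axes as they then stand; what a row does not reach is not made up. A row lasts 1/8 s, in which the tool goes at most 62.5 mm and 10.7 degrees, less where a joint would pass 70% of its speed; a pose out of reach is approached as far as the arm can. A call with a gripper value outside its range is refused whole. The fingers move at their own pace and stop on an object; FORCE is the grip in N (left out, the last holds). Time passes only in rows, so rows that do not move let the fingers close. It gives the time, the measured TCP pose, the force, the opening and the grip force at its end, in the units of the state.
- state(): the state, without advancing time (a new reading comes with each control period).
- capture(name): name is "scene" or "top"; returns (picture, depth): 480x640x3 uint8, blue, green, red; 480x640 float32, m along the optical axis (not along the pixel's ray), 0 where there is no reading.
- camera_info(name): a dict with "vfov" (degrees; the focal length in pixels is half the picture's height over the tangent of half this angle, whatever the lens; pixels are square), "cx", "cy" (the principal point, pixels), "R" (3x3) and "t" (3): a world point X has camera coordinates R X + t. Camera axes: x right, y down, z forward; pixel columns grow to the right and rows downward; lengths in m; the calibration is good to about 2 mm. A picture is of the moment at which its call begins. camera_info takes no time and is no camera call.
- job_done(): hands the job in; it is judged then, once.
The state is a dict: "t": time; "qpos": joint angles; "joint_vel": joint speeds; "joint_efforts": joint torques, N m; "ee_pos": TCP position; "tool_rot": TCP orientation; "wrist_force": force on the tool from outside, world axes, zero at the start; "ft_torque": the same for the moment, N m; "grip_width": finger opening in m; "grasp_force": force on a finger pad.
Only numpy, scipy, OpenCV 4.12 (cv2) and the standard library are available. Lean on these libraries where they do the work, as an engineer would, in place of code of your own. Each camera call takes 0.05 s, during which the arm holds its last target. There are 200 camera calls.

## Working session

There is one attempt and no reset: what is moved stays moved. The work goes in short steps, Python scripts to look and compute and a shell command to move; the robot and the scene stay as the last step left them, time stands still between calls to the robot, and variables do not carry over. Pictures are saved under pics/ and viewed, at most 10 in all, crops included, and the job is handed in when it is done.

```bash
mkdir -p pics; ls; python3 - <<'E'
from plant import *
import cv2,numpy as np
s=state()
for k in s: print(k,np.round(s[k],4))
for n in("scene","top"):
    im,d=capture(n); cv2.imwrite(f"pics/{n}0.png",im); np.save(f"{n}0.npy",d)
    print(n,camera_info(n), d.min(),d.max())
E
```

```text
pics
t 0.0
qpos [ 1.5372  0.5019 -0.4268  1.5514  0.2208  1.1383 -0.2103]
joint_vel [-0.0002  0.0004 -0.0009 -0.0006  0.0002  0.0005 -0.0003]
joint_efforts [-4.00000e-04 -5.66589e+01 -5.81640e+00 -2.79108e+01 -6.86000e-02
  3.08000e-02  2.00000e-04]
ee_pos [ 0.1899 -0.621   0.2445]
tool_rot [ 9.890e-01  1.479e-01 -1.000e-04 -9.000e-04]
wrist_force [ 0.1159 -0.7051 -0.6873]
ft_torque [0.0279 0.0189 0.0306]
grasp_force 0.0
grip_width 0.0917
scene {'vfov': 46.52618493983675, 'cx': 319.3701507318185, 'cy': 248.88545716994844, 'R': array([[ 0.37334518,  0.92767469, -0.00574773],
       [ 0.68210685, -0.27870449, -0.67605773],
       [-0.62876357,  0.24848233, -0.73682624]]), 't': array([-0.21122372, -0.34168951,  1.37909842])} 0.0 3.107521
top {'vfov': 43.81302695001475, 'cx': 323.4011692591126, 'cy': 230.55215182891456, 'R': array([[-1.94063742e-02, -9.99811595e-01, -4.09497832e-04],
       [-9.94780712e-01,  1.93497577e-02, -1.00184444e-01],
       [ 1.00173493e-01, -1.53685628e-03, -9.94968798e-01]]), 't': array([0.01042018, 0.59491551, 1.11306592])} 0.0 2.0227532
```

View pics/scene0.png

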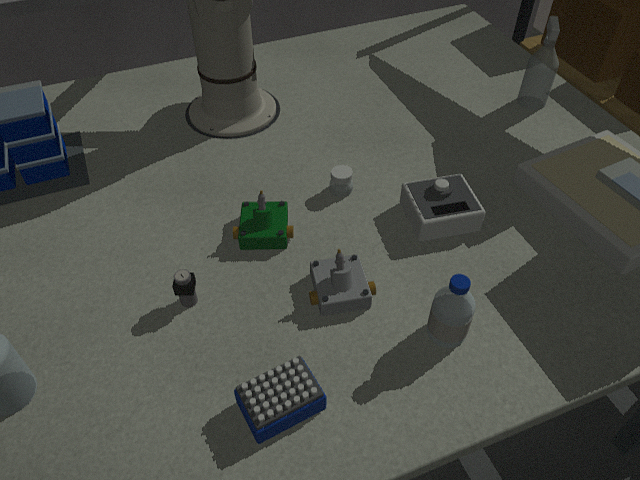

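View pics/top0.png

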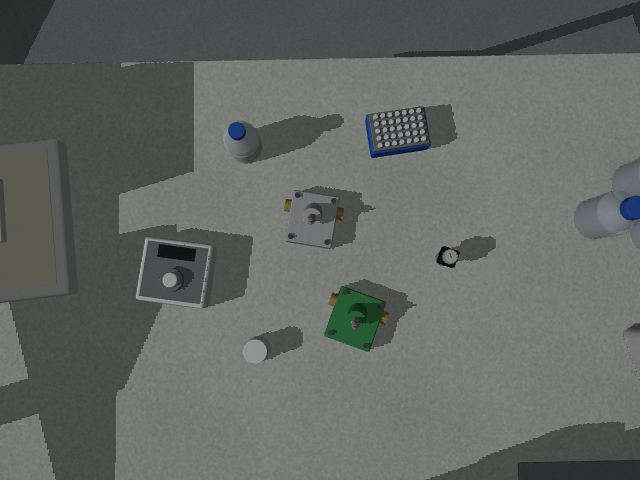

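The coupler is the black-gripped sleeve at scene (184,285), top (448,257). The only other thing like it is the pin and boss on each block.

- **Block:** the grey one at scene (340,285), top (313,218). The green look-alike is at scene (265,225), top (357,320).
- **Button:** the white cap on the console at scene (441,186), top (172,280). The white jar lid at scene (341,175), top (256,350) could be taken for it.

I'll check these choices in one close crop.

```bash
python3 - <<'E'
import cv2,numpy as np
a=cv2.imread("pics/scene0.png");b=cv2.imread("pics/top0.png")
def c(im,u,v,r=33):return cv2.resize(im[v-r:v+r,u-r:u+r],(264,264),interpolation=cv2.INTER_CUBIC)
o=np.vstack([np.hstack([c(a,184,287),c(a,340,280),c(a,441,195)]),np.hstack([c(b,448,257),c(b,313,218),c(b,176,272)])])
cv2.imwrite("pics/crop0.png",cv2.convertScaleAbs(o,alpha=1.5))
E
```

```text
(no output)
```

View pics/crop0.png

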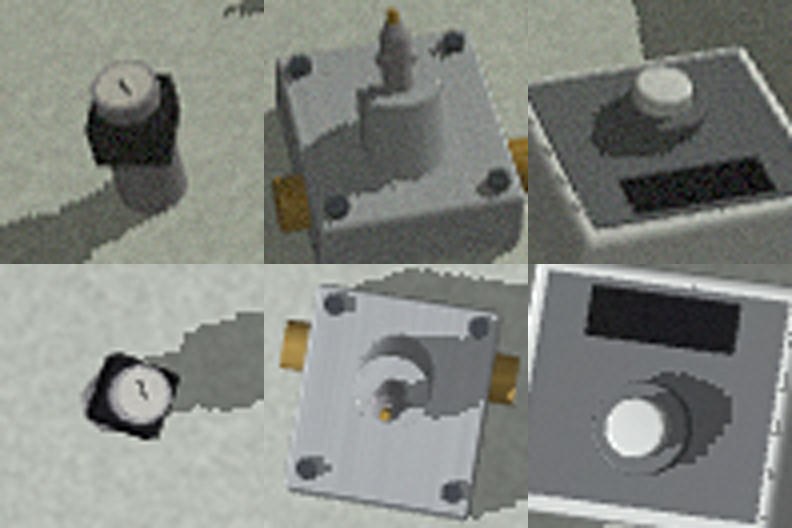

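The choices hold: coupler with dial, grey block with brass plugs and a tilted nipple, and the cap in its ring. Now I'll measure by masks and triangulation.

```bash
cat > h.py <<'E'
import cv2,numpy as np
from plant import *
def cam(n):
    c=camera_info(n);f=240/np.tan(np.radians(c["vfov"]/2))
    K=np.array([[f,0,c["cx"]],[0,f,c["cy"]],[0,0,1]]);return K,np.array(c["R"]),np.array(c["t"])
C={n:cam(n) for n in("scene","top")}
def tri(ps,pt):
    P=[C[n][0]@np.c_[C[n][1],C[n][2]] for n in("scene","top")]
    X=cv2.triangulatePoints(P[0],P[1],np.array(ps,float).reshape(2,1),np.array(pt,float).reshape(2,1))[:,0];X=X[:3]/X[3]
    e=[proj("scene",X)-ps,proj("top",X)-pt];return X,np.linalg.norm(e,axis=1)
def proj(n,X):
    K,R,t=C[n];p=K@(R@X+t);return p[:2]/p[2]
def plane(n,p,z):
    K,R,t=C[n];d=R.T@np.linalg.solve(K,[p[0],p[1],1]);o=-R.T@t;return o+d*(z-o[2])/d[2]
def dep(n,p,D):
    K,R,t=C[n];z=D[int(round(p[1])),int(round(p[0]))];return R.T@(np.linalg.solve(K,[p[0],p[1],1])*z-t)
def blob(mask,u,v,r):
    m=np.zeros_like(mask);m[v-r:v+r+1,u-r:u+r+1]=mask[v-r:v+r+1,u-r:u+r+1]
    n,l,s,c=cv2.connectedComponentsWithStats(m)
    i=1+np.argmin([np.hypot(*(c[k]-(u,v)))-min(s[k,4],30)*.2 for k in range(1,n)]);return c[i],s[i,4]
E
python3 - <<'E'
from h import *
a=cv2.imread("pics/scene0.png");b=cv2.imread("pics/top0.png");Da=np.load("scene0.npy");Db=np.load("top0.npy")
G=[cv2.cvtColor(x,cv2.COLOR_BGR2GRAY) for x in(a,b)]
print("levels",[int(G[0][183,442]),int(G[1][279,169]),int(G[0][276,180]),int(G[1][257,452]),int(G[0][264,316]),int(G[1][195,298])])
def pair(nm,ps,pt,f,r):
    A,na=blob(f(a,G[0]),*ps,r);B,nb=blob(f(b,G[1]),*pt,r);X,e=tri(A,B)
    print(nm,A.round(1),na,B.round(1),nb,"tri",X.round(4),e.round(2),"dep",dep("scene",A,Da).round(4),dep("top",B,Db).round(4));return X
pair("cap",(442,183),(169,279),lambda i,g:(g>120).astype(np.uint8),9)
pair("dial",(182,276),(450,257),lambda i,g:(g>105).astype(np.uint8),7)
dk=lambda i,g:(g<72).astype(np.uint8)
S=[(354,257),(316,264),(325,298),(365,292)]
T=[(298,195),(334,201),(327,242),(291,236)]
# order by world: match via top->plane z=.036->scene
for t in T:
    B,_=blob(dk(b,G[1]),*t,5);q=proj("scene",plane("top",B,.036));s=min(S,key=lambda s:np.hypot(*(q-s)))
    pair("bolt",s,t,dk,5)
gold=lambda i,g:((i[...,2].astype(int)-i[...,0])>35).astype(np.uint8)
pair("pin",(339,251),(310,223),gold,5)
pair("plugA",(314,297),(287,205),gold,9); pair("plugB",(372,288),(340,214),gold,9)
for n,im,p in(("s",a,(338,256)),("t",b,(311,221))): print(n,im[p[1]-6:p[1]+4,p[0]].tolist())
E
```

```text
levels [118, 144, 108, 134, 31, 47]
cap [442.8 182.5] 46 [169.1 279.6] 157 tri [0.5058 0.281  0.078 ] [0.26 0.24] dep [0.5037 0.2821 0.0758] [0.5059 0.2807 0.0806]
dial [181.2 274.7] 66 [449.9 256.3] 132 tri [ 0.5384 -0.2345  0.0708] [1.24 0.99] dep [ 0.5392 -0.2364  0.0726] [ 0.5389 -0.2331  0.0688]
bolt [364.1 292.6] 46 [297.8 194.7] 25 tri [0.6636 0.0449 0.0362] [1.25 0.97] dep [0.6646 0.042  0.0386] [0.6638 0.0465 0.0395]
bolt [323.9 297. ] 85 [335.1 201.2] 41 tri [ 0.6495 -0.0248  0.0411] [0.27 0.21] dep [ 0.6492 -0.0252  0.0408] [ 0.6503 -0.0245  0.037 ]
bolt [314.2 264.2] 44 [326.9 241.7] 22 tri [ 0.5723 -0.0095  0.0358] [1.43 1.16] dep [ 0.5753 -0.0133  0.0405] [ 0.5729 -0.0074  0.0376]
bolt [352.9 257.6] 37 [290.8 235.7] 26 tri [0.585  0.0594 0.0373] [1.15 0.95] dep [0.5881 0.0556 0.042 ] [0.5854 0.061  0.0398]
pin [338.8 250.5] 8 [309.6 222.2] 5 tri [0.604  0.0222 0.091 ] [1.08 0.87] dep [0.604  0.0202 0.0916] [0.6045 0.0237 0.0913]
plugA [314.8 297. ] 24 [287.1 205.2] 65 tri [0.637  0.0217 0.0178] [31.78 24.55] dep [ 0.6348 -0.036   0.0289] [0.646  0.0679 0.0248]
plugB [371.8 285.9] 56 [339.7 213.2] 43 tri [0.6473 0.0072 0.0567] [30.43 24.28] dep [0.6494 0.0643 0.0288] [ 0.6278 -0.0331  0.0305]
s [[9, 43, 57], [13, 41, 52], [8, 40, 53], [45, 53, 57], [49, 52, 50], [52, 53, 51], [51, 50, 47], [41, 43, 45], [52, 55, 53], [42, 44, 40]]
t [[48, 47, 48], [48, 47, 48], [46, 45, 45], [63, 62, 61], [60, 59, 59], [95, 91, 91], [34, 44, 51], [40, 65, 74], [46, 67, 78], [89, 86, 84]]
```

All measured points agree with the text: cap z 0.078 against 0.0735, dial 0.071 against 0.070, bolts about 0.037, pin end 0.091 against 0.0926. First move is towards the button.

```bash
python3 -m crank '4.7 -3 0 0 1;4.7 -3 0 0 1;4.7 -3 0 0 1;4.7 -3 0 0 1;4.7 -3 0 0 1;4.7 -3 0 0 1;4.7 -3 0 0 1;4.7 -3 0 0 1;4.7 -3 0 0 1;4.7 -3 0 0 1' 20; python3 -m crank '1.2 -5.9 0 0 1;1.2 -5.9 0 0 1;1.2 -5.9 0 0 1;1.2 -5.9 0 0 1;1.2 -5.9 0 0 1;1.2 -5.9 0 0 1;1.2 -5.9 0 0 1;0 0 0 0 1'
cat >> h.py <<'E'
def togo(x,y,z):
    from scipy.spatial.transform import Rotation as R
    s=state();r=R.from_quat(s["tool_rot"]);d=r.inv().apply(np.array([x,y,z])-s["ee_pos"])*100
    m=r.as_matrix();print("cm",d.round(2),"pos",np.round(s["ee_pos"],4),"yawx",np.degrees(np.arctan2(m[1,0],m[0,0])).round(1),"down",m[2,2].round(4),"F",np.round(s["wrist_force"],1),"w",round(s["grip_width"],4),"gf",round(s["grasp_force"],1),"t",round(s["t"],2))
E
python3 -c "
from h import *
togo(.505,.281,.12)
B=blob((cv2.imread('pics/top0.png')[...,1]>110).astype(np.uint8),169,279,9)[0];print(plane('top',B,.0735))"
```

```text
t: 1.35
ee_pos: [0.5525, -0.1959, 0.2452]
tool_rot: [0.989, 0.148, -0.0, 0.0]
wrist_force: [1.0, -1.6, 0.6]
grip_width: 0.0008
grasp_force: 0.0
t: 2.35
ee_pos: [0.5088, 0.2292, 0.2458]
tool_rot: [0.988, 0.153, -0.0, -0.002]
wrist_force: [0.1, -1.5, 0.1]
grip_width: 0.0002
grasp_force: 0.0
cm [ 1.2 -5.  12.6] pos [0.5088 0.2292 0.2458] yawx 17.6 down -1.0 F [ 0.1 -1.5  0.1] w 0.0002 gf 0.0 t 2.35
[0.50616925 0.28251591 0.0735    ]
```

```bash
python3 -m crank '1.2 -5.1 0 0 1;0 0 4 0 1;0 0 4 0 1;0 0 4 0 1;0 0 0 0 1;0 0 0 0 1'; python3 -c "
from h import *
togo(.505,.281,.0925)"
```

```text
t: 3.1
ee_pos: [0.5086, 0.2747, 0.1266]
tool_rot: [0.989, 0.148, 0.0, -0.0]
wrist_force: [-0.1, 0.0, 0.0]
grip_width: 0.0002
grasp_force: 0.0
cm [-0.17 -0.71  3.41] pos [0.5086 0.2747 0.1266] yawx 17.0 down -1.0 F [-0.1  0.   0. ] w 0.0002 gf 0.0 t 3.1
```

```bash
python3 -m crank '-0.2 -0.7 0 0 1;0 0 1.5 0 1;0 0 1.5 0 1;0 0 0.4 0 1;0 0 0.3 0 1;0 0 0.2 0 1;0 0 0.2 0 1;0 0 0 0 1'; python3 -c "
from h import *
togo(.505,.281,.0865)"
```

```text
t: 4.1
ee_pos: [0.504, 0.2806, 0.0897]
tool_rot: [0.989, 0.148, 0.001, 0.002]
wrist_force: [-13.2, -10.0, 48.6]
grip_width: 0.0005
grasp_force: 24.2
cm [ 0.11 -0.01  0.32] pos [0.504  0.2806 0.0897] yawx 17.0 down -1.0 F [-13.2 -10.   48.6] w 0.0005 gf 24.2 t 4.1
```

```bash
for i in 1 2; do python3 -m crank '0 0 -0.2 0 1;0 0 0 0 1' | egrep 'ee|wrist'; done; python3 -m crank '0 0 -0.1 0 1;0 0 0 0 1' | egrep 'ee|wrist';python3 -m crank '0 0 -0.1 0 1;0 0 0 0 1' | egrep 'ee|wrist'; python3 -m crank '0 0 -0.2 0 1;0 0 0 0 1' | egrep 'ee|wrist'; python3 -m crank '0 0 -0.2 0 1;0 0 0 0 1' | egrep 'ee|wrist';python3 -m crank '0 0 -0.2 0 1;0 0 0 0 1' | egrep 'ee|wrist';python3 -m crank '0 0 -0.4 0 1;0 0 0 0 1' | egrep 'ee|wrist'; python3 -m crank '0 0 -1 0 1;0 0 0 0 1' | egrep 'ee|wrist'
```

```text
ee_pos: [0.5039, 0.2805, 0.09]
wrist_force: [-10.5, -7.2, 33.6]
ee_pos: [0.5039, 0.2805, 0.0904]
wrist_force: [-5.5, -5.0, 18.8]
ee_pos: [0.5038, 0.2804, 0.0905]
wrist_force: [-3.2, -2.9, 12.9]
ee_pos: [0.5037, 0.2804, 0.0907]
wrist_force: [-1.0, -0.7, 5.3]
ee_pos: [0.5038, 0.2804, 0.0925]
wrist_force: [-1.9, -0.6, 4.3]
ee_pos: [0.5039, 0.2805, 0.0945]
wrist_force: [-1.0, -0.7, 1.4]
ee_pos: [0.5041, 0.2808, 0.0966]
wrist_force: [-0.5, -0.8, 1.0]
ee_pos: [0.5042, 0.2811, 0.1009]
wrist_force: [0.6, -0.5, 0.1]
ee_pos: [0.5046, 0.2812, 0.1116]
wrist_force: [-0.0, 0.4, -0.7]
```

The force came down to about 5 N and then followed the spring over 6 mm, so the button was fully pressed and released. Next is the coupler.

```bash
python3 -m crank '0 0 -5 0 1;0 0 -5 0 1;0 0 -3 0 -1' 10 >/dev/null; python3 -m crank '-1.3 5.6 0 0 -1;-1.3 5.6 0 0 -1;-1.3 5.6 0 0 -1;-1.3 5.6 0 0 -1;-1.3 5.6 0 0 -1;-1.3 5.6 0 0 -1;-1.3 5.6 0 0 -1;-1.3 5.6 0 0 -1;-1.3 5.6 0 0 -1;0 0 0 0 -1'; python3 -c "
from h import *
b=cv2.imread('pics/top0.png');g=cv2.cvtColor(b,cv2.COLOR_BGR2GRAY)
m=np.zeros_like(g);m[235:280,425:470]=(g[235:280,425:470]<45);n,l,s,c=cv2.connectedComponentsWithStats(m)
i=1+np.argmax(s[1:,4]);h=cv2.convexHull(np.argwhere(l==i)[:,::-1].astype(np.float32));box=cv2.boxPoints(cv2.minAreaRect(h))
W=np.array([plane('top',p,.06) for p in box]);print(s[i],W.round(4),W.mean(0))
e=W[1]-W[0];print(np.degrees(np.arctan2(e[1],e[0]))%90,np.linalg.norm(W[1]-W[0]),np.linalg.norm(W[2]-W[1]))
togo(.5384,-.2345,.12)"
```

```text
t: 7.98
ee_pos: [0.5382, -0.2424, 0.2399]
tool_rot: [0.99, 0.143, -0.0, 0.001]
wrist_force: [-0.6, 0.3, -0.1]
grip_width: 0.0917
grasp_force: 0.0
[437 247  20  21 132] [[ 0.5296 -0.2079  0.06  ]
 [ 0.5606 -0.2208  0.06  ]
 [ 0.5476 -0.2531  0.06  ]
 [ 0.5168 -0.2401  0.06  ]] [ 0.53864022 -0.23047323  0.06      ]
67.38942582259756 0.03350429981287015 0.034782428930222695
cm [ 0.26 -0.78 11.99] pos [ 0.5382 -0.2424  0.2399] yawx 16.5 down -1.0 F [-0.6  0.3 -0.1] w 0.0917 gf 0.0 t 7.97
```

```bash
python3 -m crank '0.3 -0.85 0 0 -1;0 0 0 9.9 -1;0 0 0 9.9 -1;0 0 0 9.9 -1;0 0 0 9.9 -1;0 0 5 0 -1;0 0 5 0 -1;0 0 4 0 -1;0 0 0 0 -1;0 0 0 0 -1' >/dev/null; python3 -c "
from h import *
togo(.5385,-.2335,.047)"
```

```text
cm [0.05 0.9  5.52] pos [ 0.5413 -0.225   0.1022] yawx -22.5 down -1.0 F [ 0.2 -0.3 -0. ] w 0.0919 gf 0.0 t 9.22
```

```bash
python3 -m crank '0.05 0.9 0 0 -1;0 0 3 0 -1;0 0 2.5 0 -1;0 0 0 0 -1;0 0 0 0 -1' >/dev/null; python3 -c "
from h import *
togo(.5385,-.2335,.047)
for n in('scene','top'):
  im,d=capture(n);cv2.imwrite(f'pics/{n}1.png',im)
a=cv2.imread('pics/scene1.png')[225:335,110:260];b=cv2.imread('pics/top1.png')[202:312,375:525]
cv2.imwrite('pics/c1.png',cv2.resize(cv2.convertScaleAbs(np.vstack([a,b]),alpha=1.5),None,fx=2.7,fy=2.7,interpolation=cv2.INTER_CUBIC))"
```

```text
cm [-0.04 -0.23  0.02] pos [ 0.5379 -0.2358  0.0472] yawx -22.6 down -1.0 F [0.5 0.9 0.1] w 0.0919 gf 0.0 t 9.85
```

View pics/c1.png

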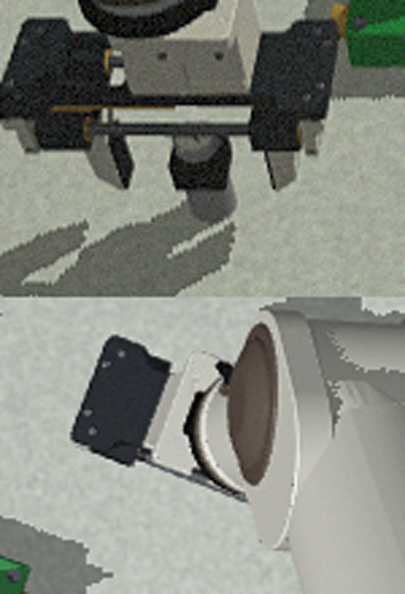

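The coupler stands between the open fingers (scene crop, sleeve at about (205,180)). I'll close lightly.

```bash
python3 -m crank '0 0 0 0 1;0 0 0 0 1;0 0 0 0 1;0 0 0 0 1;0 0 0 0 1;0 0 0 0 1;0 0 0 0 1;0 0 0 0 1' 8; 
```

```text
t: 10.95
ee_pos: [0.537, -0.2347, 0.0455]
tool_rot: [0.981, -0.196, 0.0, -0.0]
wrist_force: [0.0, 0.9, 0.1]
grip_width: 0.0322
grasp_force: 8.0
```

```bash
python3 -m crank '-0.3 0 -0.1 0 1;-0.3 0 -0.05 0 1;-0.3 0 0 0 1;-0.3 0 0 0 1;0 0 0 0 1' 4; python3 -m crank '-0.3 0 0 0 1;-0.3 0 0 0 1;-0.3 0 0 0 1;0 0 0 0 1;0 0 0 0 1'; python3 -m crank '0 0 0 0 1;0 0 0 0 1;0 0 -5 0 1;0 0 -5 0 1;0 0 -5 0 1;0 0 0 0 1;0 0 0 0 1' 30; python3 -c "
from h import *
togo(0,0,0)
for n in('scene','top'):
  im,d=capture(n);cv2.imwrite(f'pics/{n}2.png',im);np.save(f'{n}2.npy',d)
p=proj('scene',state()['ee_pos']).astype(int);print(p,proj('top',state()['ee_pos']))
a=cv2.imread('pics/scene2.png')[p[1]-60:p[1]+60,p[0]-70:p[0]+70]
cv2.imwrite('pics/c2.png',cv2.resize(cv2.convertScaleAbs(a,alpha=1.5),None,fx=5,fy=5,interpolation=cv2.INTER_CUBIC))"
```

```text
t: 11.58
ee_pos: [0.5254, -0.2303, 0.047]
tool_rot: [0.981, -0.196, -0.0, 0.0]
wrist_force: [0.4, 0.6, -2.5]
grip_width: 0.0319
grasp_force: 4.0
t: 12.2
ee_pos: [0.5176, -0.227, 0.0471]
tool_rot: [0.981, -0.196, 0.0, 0.0]
wrist_force: [-0.3, -0.9, -2.0]
grip_width: 0.0321
grasp_force: 4.0
t: 13.08
ee_pos: [0.5167, -0.2269, 0.1963]
tool_rot: [0.981, -0.196, -0.001, 0.0]
wrist_force: [0.4, -1.2, -3.5]
grip_width: 0.032
grasp_force: 30.0
cm [-56.4   -1.1   19.69] pos [ 0.5167 -0.2269  0.1963] yawx -22.6 down -1.0 F [ 0.4 -1.2 -3.5] w 0.032 gf 30.0 t 13.07
[169 210] [462.83241715 265.97197207]
```

View pics/c2.png

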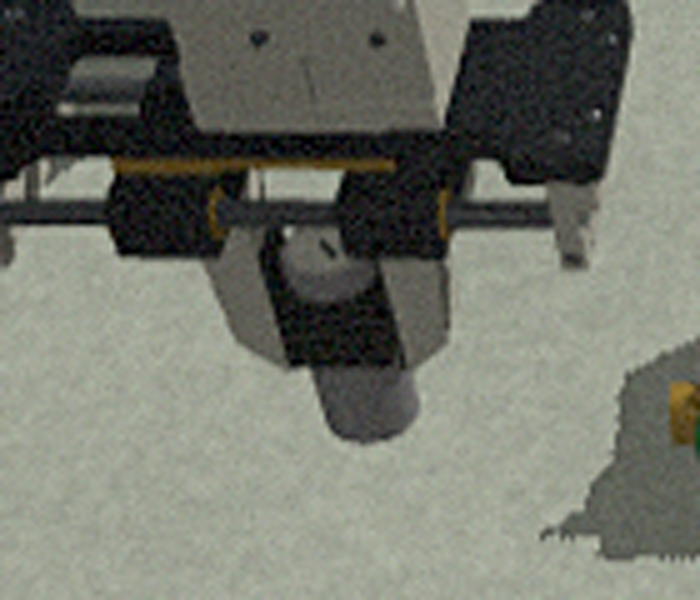

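```bash
python3 -c "
from h import *
P=np.array(state()['ee_pos']);y=np.radians(-22.6);tx=np.array([np.cos(y),np.sin(y),0])
for th in(0,10,15,20,25,30):
  c=np.cos(np.radians(th));s=np.sin(np.radians(th));m=s*tx-c*np.array([0,0,1])
  f=lambda k:((proj('scene',P+m*(46-k)*1e-3)-(99,150))*5).round(0)
  print(th,'rim',f(0),'sleeve top',f(34),'grip top',f(60),'dial',f(70))
"
```

```text
0 rim [381. 408.] sleeve top [359. 332.] grip top [342. 270.] dial [335. 245.]
10 rim [375. 425.] sleeve top [358. 336.] grip top [343. 265.] dial [338. 237.]
15 rim [373. 432.] sleeve top [357. 338.] grip top [344. 263.] dial [339. 233.]
20 rim [369. 438.] sleeve top [356. 339.] grip top [345. 261.] dial [341. 231.]
25 rim [366. 443.] sleeve top [355. 341.] grip top [346. 260.] dial [343. 228.]
30 rim [363. 448.] sleeve top [354. 342.] grip top [347. 259.] dial [345. 226.]
```

The coupler is held but still upright: its rim sits at crop (370,415), which matches 0°. I'll let the nipple tilt it instead. I'll lower it upright over the pin, then swing the TCP back under a light grip so the coupler pivots in the pads onto the axis.

```bash
python3 -m crank '0 0 0 -5.9 1;0 0 0 -5.8 1;0 0 0 0 1;0 0 0 0 1' >/dev/null; python3 -c "
from h import *
togo(.6074,.0202,.165)"
```

```text
cm [  4.17 -25.97   3.11] pos [ 0.5169 -0.2268  0.196 ] yawx -11.0 down -1.0 F [-0.5  0.4 -1.9] w 0.0318 gf 30.0 t 13.68
```

```bash
python3 -m crank '0.7 -4.3 0 0 1;0.7 -4.3 0 0 1;0.7 -4.3 0 0 1;0.7 -4.3 0 0 1;0.7 -4.3 0 0 1;0.7 -4.4 0 0 1;0 0 0 0 1;0 0 0 0 1;0 0 0 0 1' >/dev/null; python3 -c "
from h import *
togo(.6074,.0202,.145)
for n in('scene','top'):
  im,d=capture(n);cv2.imwrite(f'pics/{n}3.png',im);np.save(f'{n}3.npy',d)
a=cv2.imread('pics/scene3.png')[180:300,270:410]
cv2.imwrite('pics/c3.png',cv2.resize(cv2.convertScaleAbs(a,alpha=1.5),None,fx=5,fy=5,interpolation=cv2.INTER_CUBIC))
P=np.array(state()['ee_pos']);y=np.radians(-11);tx=np.array([np.cos(y),np.sin(y),0])
for th in(0,25):
  c=np.cos(np.radians(th));s=np.sin(np.radians(th));m=s*tx-c*np.array([0,0,1])
  f=lambda k:((proj('scene',P+m*(46-k)*1e-3)-(270,180))*5).round(0)
  print(th,'rim',f(0),'sleeve top',f(34),'grip top',f(60),'dial',f(70))
print('pin',(proj('scene',np.array([.6035,.021,.0926]))-(270,180))*5)
"
```

```text
cm [-0.04 -0.27  5.16] pos [0.6073 0.0175 0.1966] yawx -11.1 down -1.0 F [-0.3 -0.4 -2.5] w 0.0321 gf 30.0 t 14.8
0 rim [345. 237.] sleeve top [347. 160.] grip top [349.  98.] dial [349.  73.]
25 rim [358. 271.] sleeve top [350. 168.] grip top [344.  88.] dial [342.  56.]
pin [345.3129137  348.91612957]
```

View pics/c3.png

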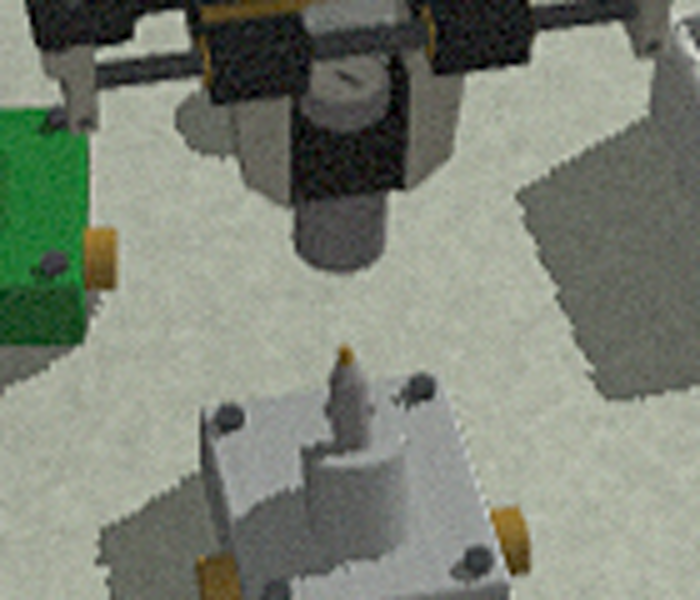

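The coupler is upright with its sleeve axis at crop x≈342. The pin is at crop (346,352), so it needs about 2 mm more in +y. Lowering over the pin.

```bash
python3 -m crank '0 -0.25 0 0 1;0 0 2.5 0 1;0 0 2.5 0 1;0 0 0 0 1;0 0 0 0 1' |egrep 'ee|wri'; python3 -m crank '0 0 0.5 0 1;0 0 0.4 0 1;0 0 0 0 1' |egrep 'ee|wri';python3 -m crank '0 0 0.4 0 1;0 0 0.4 0 1;0 0 0 0 1' |egrep 'ee|wri|^t'
```

```text
ee_pos: [0.6088, 0.022, 0.1479]
wrist_force: [0.5, -0.4, -1.8]
ee_pos: [0.6079, 0.0218, 0.1378]
wrist_force: [0.0, -0.5, -3.0]
t: 16.27
ee_pos: [0.6078, 0.0219, 0.1294]
tool_rot: [0.995, -0.095, -0.0, 0.0]
wrist_force: [-0.3, -0.5, -1.9]
```

```bash
python3 -m crank '0 0 0.3 0 1;0 0 0 0 1' 6 |egrep 'ee|wri'; python3 -m crank '-0.3 0 0 0 1;-0.3 0 0 0 1;-0.3 0 0 0 1;0 0 0 0 1' |egrep 'ee|wri';python3 -m crank '-0.3 0 0.05 0 1;-0.3 0 0.1 0 1;-0.3 0 0.1 0 1;0 0 0 0 1' |egrep 'ee|wri|^t'; python3 -c "
from h import *
togo(.589,.0238,.1243)
for n in('scene','top'):
  im,d=capture(n);cv2.imwrite(f'pics/{n}4.png',im);np.save(f'{n}4.npy',d)
a=cv2.imread('pics/scene4.png')[180:300,270:410]
cv2.imwrite('pics/c4.png',cv2.resize(cv2.convertScaleAbs(a,alpha=1.5),None,fx=5,fy=5,interpolation=cv2.INTER_CUBIC))"
```

```text
ee_pos: [0.6079, 0.0219, 0.1267]
wrist_force: [-1.0, 0.5, -2.6]
ee_pos: [0.5994, 0.0237, 0.1274]
wrist_force: [1.1, -0.3, -0.6]
t: 17.52
ee_pos: [0.5899, 0.0255, 0.1243]
tool_rot: [0.995, -0.095, -0.0, 0.0]
wrist_force: [1.4, 0.2, -2.1]
cm [-0.06  0.18  0.  ] pos [0.5899 0.0255 0.1243] yawx -10.9 down -1.0 F [ 1.4  0.2 -2.1] w 0.032 gf 6.0 t 17.52
```

View pics/c4.png

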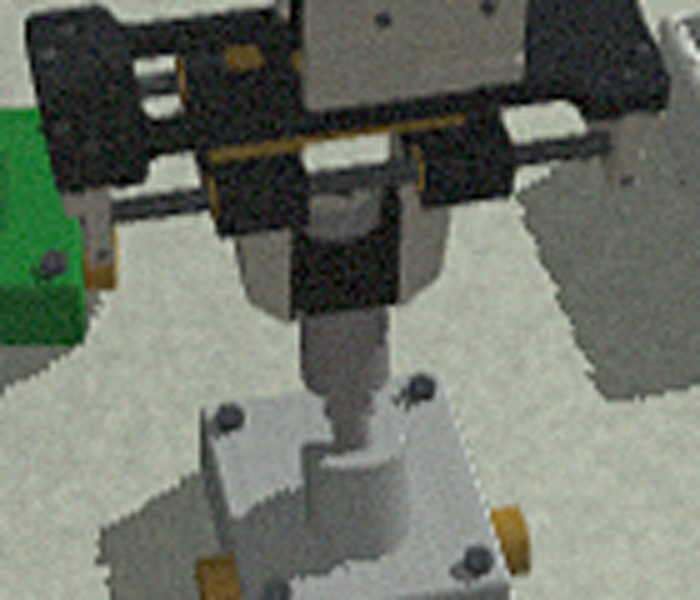

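The coupler now leans with the nipple: sleeve at crop (345,350) over the stem, dial nearly hidden. I'll advance along the axis.

```bash
python3 -m crank '0.1 0 0.2 0 1;0.1 0 0.2 0 1;0 0 0 0 1' 10 |egrep 'ee|wri'; python3 -m crank '0.1 0 0.2 0 1;0.1 0 0.2 0 1;0 0 0 0 1' |egrep 'ee|wri|^t';python3 -c "
from h import *
y=np.radians(-10.9);ax=np.array([-np.cos(y)*.4226,-np.sin(y)*.4226,.9063]);o=np.array([.6176,.0175,.06]);o=(o+np.array([.6035,.021,.0926])-.036*ax)/2
d=np.array(state()['ee_pos'])-o;print('s',d@ax,'xoff',(d-(d@ax)*ax)@[np.cos(y),np.sin(y),0],'yoff',d@[-np.sin(y),np.cos(y),0]);togo(*(o+.046*ax))"
```

```text
ee_pos: [0.5927, 0.0248, 0.1202]
wrist_force: [2.1, 0.1, -1.9]
t: 18.38
ee_pos: [0.5945, 0.0245, 0.1163]
tool_rot: [0.995, -0.095, 0.0, -0.0]
wrist_force: [1.6, 0.2, -2.9]
s 0.061303233042473274 xoff 0.0015854084175009392 yoff 0.0021493719454360612
cm [0.49 0.22 1.46] pos [0.5945 0.0245 0.1163] yawx -10.9 down -1.0 F [ 1.6  0.2 -2.9] w 0.0319 gf 10.0 t 18.38
```

```bash
python3 -m crank '0.1 0.05 0.2 0 1;0 0 0 0 1;0 0 0 0 1' 50 |egrep 'ee|wri|gras'; python3 -m crank '0.1 0.05 0.2 0 1;0.1 0 0.2 0 1;0 0 0 0 1' |egrep 'ee|wri|^t|gras';python3 -m crank '0.1 0 0.2 0 1;0.1 0 0.2 0 1;0 0 0 0 1' |egrep 'ee|wri|^t|gras'
```

```text
ee_pos: [0.5955, 0.0243, 0.1147]
wrist_force: [1.3, 1.1, -0.3]
grasp_force: 50.0
t: 19.12
ee_pos: [0.5975, 0.0236, 0.11]
tool_rot: [0.996, -0.095, 0.0, -0.001]
wrist_force: [5.6, 2.9, -7.9]
grasp_force: 50.0
t: 19.5
ee_pos: [0.5989, 0.0229, 0.1067]
tool_rot: [0.995, -0.095, -0.0, 0.0]
wrist_force: [-0.3, 2.1, 2.3]
grasp_force: 50.0
```

```bash
for i in 1; do python3 -m crank '0.1 0 0.2 0 1;0 0 0 0 1' 60 |egrep 'ee|wri'; python3 -m crank '0.1 0 0.2 0 1;0 0 0 0 1' |egrep 'ee|wri';python3 -m crank '0.1 0 0.2 0 1;0 0 0 0 1' |egrep 'ee|wri';python3 -m crank '0 0 0 0 1;0 0 0 0 1' |egrep 'ee|wri|^t|gras'; done
```

```text
ee_pos: [0.5997, 0.0229, 0.105]
wrist_force: [-2.7, 2.6, 6.1]
ee_pos: [0.5999, 0.0229, 0.1045]
wrist_force: [-8.8, 1.6, 20.2]
ee_pos: [0.6, 0.0229, 0.1043]
wrist_force: [-17.6, 1.7, 35.6]
t: 20.5
ee_pos: [0.6, 0.0229, 0.1043]
tool_rot: [0.996, -0.094, -0.002, 0.001]
wrist_force: [-17.4, 2.2, 35.4]
grasp_force: 60.0
```

```bash
python3 -c "
from h import *
togo(0,0,0)
for n in('scene','top'):
  im,d=capture(n);cv2.imwrite(f'pics/{n}5.png',im);np.save(f'{n}5.npy',d)
a=cv2.imread('pics/scene5.png')[220:300,290:390]
cv2.imwrite('pics/c5.png',cv2.resize(cv2.convertScaleAbs(a,alpha=1.7),None,fx=7,fy=7,interpolation=cv2.INTER_CUBIC))
y=np.radians(-10.9);ax=np.array([-np.cos(y)*.4226,-np.sin(y)*.4226,.9063]);o=np.array([.6176,.0175,.06])
f=lambda k:((proj('scene',o+ax*k*1e-3)-(290,220))*7).round(0)
for k in(0,2,6,34,60,70):print(k,f(k))
d=np.array(state()['ee_pos'])-o;print('s',d@ax)
"
```

```text
cm [-58.47  13.51  10.64] pos [0.6    0.0229 0.1043] yawx -10.8 down -1.0 F [-17.4   2.2  35.4] w 0.032 gf 60.0 t 20.5
0 [350. 342.]
2 [350. 335.]
6 [349. 320.]
34 [340. 214.]
60 [332. 114.]
70 [329.  75.]
s 0.04787397736259794
```

View pics/c5.png

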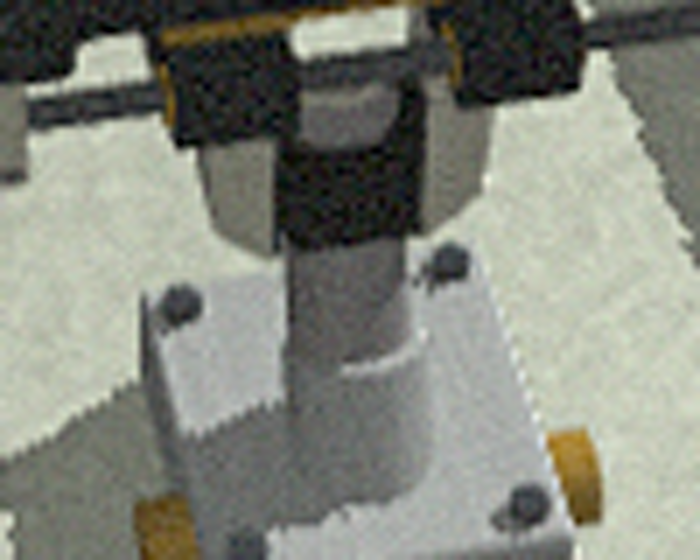

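The sleeve now sits on the boss at crop (350,362) with no stem visible. The reaction of about 39 N lies along the nipple axis. I'll check the tilt from depth.

```bash
cat > tilt.py <<'E'
from h import *
import sys
D=np.load(sys.argv[1]);K,R,t=C["scene"]
y=np.radians(-10.9);bx=np.array([np.cos(y),np.sin(y),0]);by=np.array([-np.sin(y),np.cos(y),0]);o=np.array([.6176,.0175,.06])
ax=-bx*.4226+np.array([0,0,.9063])
def pts(u0,u1,v0,v1):
    v,u=np.mgrid[v0:v1+1,u0:u1+1];z=D[v,u];ok=z>0
    c=np.linalg.solve(K,np.c_[u[ok],v[ok],np.ones(ok.sum())].T)*z[ok];return (R.T@(c-t[:,None])).T
for nm,b in(("grip face",(333,347,243,252)),("sleeve",(337,343,258,269))):
    P=pts(*b)-o;X=np.c_[P@bx,P@by,P[:,2]]
    for _ in range(3):
        A=np.c_[X[:,1],X[:,1]**2,X[:,2],np.ones(len(X))] if nm=="sleeve" else np.c_[X[:,1],X[:,2],np.ones(len(X))]
        k,*_=np.linalg.lstsq(A,X[:,0],rcond=None);r=X[:,0]-A@k;X=X[abs(r)<2.5*r.std()+1e-6]
    sl=k[2] if nm=="sleeve" else k[1]
    se=r.std()/ (X[:,2].std()*len(X)**.5)
    print(nm,len(X),"tilt deg",np.degrees(np.arctan(-sl)).round(1),"+-",np.degrees(se).round(1),"res mm",(r.std()*1e3).round(2),"offset from axis mm",((X@[.9063,0,.4226]).mean()*1e3).round(1),"y mm",(X[:,1].mean()*1e3).round(1))
E
python3 tilt.py scene5.npy; python3 -c "
from plant import *
s=state();print(s['ft_torque'],s['wrist_force'])"
```

```text
grip face 150 tilt deg 12.6 +- 1.1 res mm 1.34 offset from axis mm 19.6 y mm -0.7
sleeve 82 tilt deg 14.3 +- 1.2 res mm 1.29 offset from axis mm 13.6 y mm -1.7
[ 0.42095786  3.45998719 -0.01923296] [-17.75888297   1.79061269  34.85311303]
```

```bash
cat >> tilt.py <<'E'
E
sed 's/for nm,b in.*/for nm,b in (("sleeve",tuple(map(int,sys.argv[2:6]))),):/' tilt.py > tilt2.py
echo boss; python3 tilt2.py scene5.npy 337 347 276 286; python3 tilt2.py scene3.npy 335 346 275 286
echo blockface; python3 tilt2.py scene5.npy 330 355 300 308
echo upright sleeve3; python3 tilt2.py scene3.npy 332 344 221 230; echo upright grip3;  python3 tilt2.py scene3.npy 331 348 208 216
echo sleeve4 ; python3 tilt2.py scene4.npy 333 344 245 254
```

```text
boss
sleeve 120 tilt deg 21.5 +- 1.5 res mm 1.61 offset from axis mm 15.4 y mm -1.0
sleeve 144 tilt deg 22.6 +- 1.3 res mm 1.6 offset from axis mm 15.0 y mm -3.4
blockface
sleeve 219 tilt deg 2.0 +- 0.5 res mm 0.99 offset from axis mm 28.8 y mm -4.9
upright sleeve3
sleeve 124 tilt deg -1.7 +- 0.8 res mm 0.97 offset from axis mm 49.0 y mm -6.2
upright grip3
sleeve 160 tilt deg -1.6 +- 0.8 res mm 0.99 offset from axis mm 65.0 y mm -5.3
sleeve4
sleeve 116 tilt deg 13.6 +- 1.3 res mm 1.38 offset from axis mm 12.1 y mm -2.0
```

The depth check puts the coupler at about 14–17° against about 22° for the boss by the same method, so it leans too little. I'll ease the push, lighten the grip and shift the TCP across the axis towards -x to square it.

```bash
python3 -m crank '-0.1 0 -0.2 0 1;-0.05 0 -0.1 0 1;0 0 0 0 1' 60|egrep 'ee|wri'; python3 -m crank '0 0 0 0 1;-0.1 0 0.05 0 1;-0.1 0 0.05 0 1;0 0 0 0 1' 12|egrep 'ee|wri'; python3 -m crank '-0.1 0 0.05 0 1;0 0 0 0 1'|egrep 'ee|wri';  python3 -m crank '-0.1 0 0.05 0 1;0 0 0 0 1'|egrep 'ee|wri|^t';python3 -c "
from h import *
im,d=capture('scene');cv2.imwrite('pics/scene6.png',im);np.save('scene6.npy',d)";python3 tilt.py scene6.npy
```

```text
ee_pos: [0.5998, 0.0229, 0.1046]
wrist_force: [-4.4, 2.8, 10.4]
ee_pos: [0.5995, 0.0231, 0.1043]
wrist_force: [-1.7, 2.7, 11.4]
ee_pos: [0.5993, 0.0232, 0.104]
wrist_force: [-0.9, 1.7, 11.3]
t: 21.98
ee_pos: [0.5987, 0.0232, 0.1036]
tool_rot: [0.995, -0.095, 0.002, -0.0]
wrist_force: [0.5, 2.2, 9.0]
grip face 145 tilt deg 15.5 +- 1.0 res mm 1.17 offset from axis mm 17.9 y mm -0.5
sleeve 84 tilt deg 19.5 +- 1.4 res mm 1.35 offset from axis mm 13.2 y mm -1.7
```

```bash
python3 -m crank '-0.1 0 0.05 0 1;-0.1 0 0.05 0 1;0 0 0 0 1'|egrep 'ee|wri'; python3 -m crank '-0.1 0 0.05 0 1;0 0 0 0 1;0 0 0 0 1'|egrep 'ee|wri|^t';python3 -c "
from h import *
im,d=capture('scene');cv2.imwrite('pics/scene7.png',im);np.save('scene7.npy',d)";python3 tilt.py scene7.npy
```

```text
ee_pos: [0.5971, 0.0234, 0.1024]
wrist_force: [1.9, 2.0, 6.4]
t: 22.78
ee_pos: [0.5961, 0.0235, 0.1018]
tool_rot: [0.995, -0.095, 0.003, -0.0]
wrist_force: [2.5, 1.2, 6.8]
grip face 147 tilt deg 18.1 +- 1.6 res mm 1.64 offset from axis mm 15.7 y mm -0.1
sleeve 83 tilt deg 21.9 +- 1.4 res mm 1.33 offset from axis mm 12.2 y mm -1.4
```

```bash
python3 -m crank '-0.1 0 0.05 0 1;0 0 0 0 1' 12|egrep 'ee|wri'; python3 -m crank '0.05 0 0.1 0 1;0.05 0 0.1 0 1;0 0 0 0 1' 25|egrep 'ee|wri|^t'; python3 -m crank '0.05 0 0.1 0 1;0 0 0 0 1;0 0 0 0 1' 40|egrep 'ee|wri|^t';python3 -c "
from h import *
im,d=capture('scene');cv2.imwrite('pics/scene8.png',im);np.save('scene8.npy',d)";python3 tilt.py scene8.npy;python3 tilt2.py scene8.npy 337 347 276 286
```

```text
ee_pos: [0.5948, 0.0237, 0.1011]
wrist_force: [2.3, 1.7, 6.0]
t: 23.45
ee_pos: [0.5953, 0.0237, 0.0999]
tool_rot: [0.995, -0.095, 0.002, 0.0]
wrist_force: [-2.8, 2.0, 13.3]
t: 23.82
ee_pos: [0.5953, 0.0237, 0.0998]
tool_rot: [0.995, -0.095, 0.001, 0.001]
wrist_force: [-7.1, 0.3, 22.5]
grip face 144 tilt deg 21.3 +- 1.4 res mm 1.43 offset from axis mm 14.2 y mm 0.1
sleeve 83 tilt deg 23.0 +- 1.8 res mm 1.65 offset from axis mm 12.2 y mm -1.4
sleeve 118 tilt deg 20.8 +- 1.7 res mm 1.77 offset from axis mm 15.7 y mm -1.0
```

```bash
python3 -m crank '0.05 0 0.1 0 1;0 0 0 0 1;0 0 0 0 1' 60|egrep 'ee|wri|^t';python3 -c "
from h import *
im,d=capture('scene');cv2.imwrite('pics/scene9.png',im);np.save('scene9.npy',d);print(state()['ft_torque'])
cv2.imwrite('pics/c9.png',cv2.resize(cv2.convertScaleAbs(im[220:300,290:390],alpha=1.7),None,fx=7,fy=7,interpolation=cv2.INTER_CUBIC))";python3 tilt.py scene9.npy
```

```text
t: 24.25
ee_pos: [0.5953, 0.0236, 0.0997]
tool_rot: [0.995, -0.095, 0.001, 0.001]
wrist_force: [-11.9, 1.7, 30.3]
[ 0.15513765  2.02508602 -0.01228479]
grip face 147 tilt deg 18.7 +- 1.4 res mm 1.5 offset from axis mm 14.3 y mm 0.1
sleeve 81 tilt deg 21.6 +- 1.5 res mm 1.47 offset from axis mm 12.2 y mm -1.4
```

View pics/c9.png

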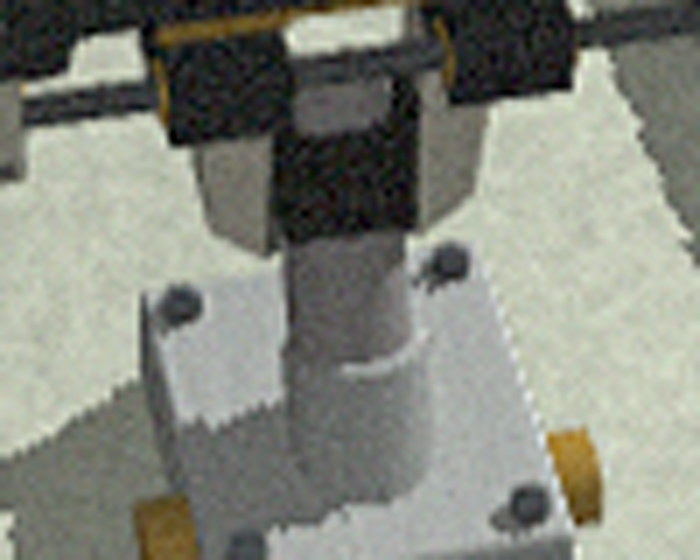

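The coupler sits flush on the boss: sleeve length is about 126 px, as predicted for home, and its tilt matches the boss. The stop is stiff at about 33 N. I'm handing the job in.

```bash
python3 -c "
from plant import *
s=state();print(s['wrist_force'],s['grasp_force'],s['grip_width']);print(job_done())"
```

```text
[-11.9563702    1.34104907  31.0134393 ] 60.018878141731875 0.03188072438136576
the job is handed in; nothing more can be done
None
```

I pressed and released the button, seated the coupler on the tilted nipple and handed the job in with the gripper still holding it down (about 33 N push, 60 N grip); no verdict came back, and the catch balls' snap and the valve pin's travel were inferred from forces and camera views.

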